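# Bridge the painted panel with the hand-rest bar

### The arm

A 6-joint arm with a two-finger parallel gripper is mounted at the origin on a cart in front of the work surface, level with it; the furniture and walls round the work are solid. World frame = base frame: x ahead of the robot, y to its left, z up, the work surface at z = 0. Lengths are in m, angles in rad, forces in N, time in s.
With the tool pointing down it reaches from about 0.275 to 0.875 m from the base axis. Payload 12.5 kg.
Tool frame: the origin (TCP) lies on the mounting face of the last link; the fingertips stand 173 mm ahead of it and the grasp point (between the pads) lies 155 mm ahead of it; z points along the fingers, y is the line along which they close (so a half turn about z gives the same grasp; the last joint's range is limited). The gripper opens to 85 mm and grips with 20 to 120 N. Pads are 22 mm wide; open, the fingers measure 114 mm over their backs; the gripper's body (76 mm by 85 mm) begins 54 mm behind the grasp point. The pads swing forward as they close: fully open they stand 13 mm farther back than shut.
Start: joints at [1.184, 0.351, 1.652, -0, 1.139, -0.085], TCP at [0.163, 0.525, 0.405] pointing down, gripper open.
Joint ranges: [-2.75, 2.75], [-0.79, 2.1], [0.01, 2.65], [-1.57, 4.71], [0.07, 3.14], [-2.87, 2.87]. Speed limits (rad/s): [2.22, 2.22, 2.79, 3.14, 3.14, 3.14].

### API

Orientations are given as a unit quaternion [x, y, z, w].
In Python, from station import read_state, capture, get_calibration, order gives the robot as it stands.
- The arm moves only by the shell command python3 -m handwheel 'ROWS' [FORCE]. ROWS is JSON, a list of rows, each an object of numbers: "x", "y", "z": the shift along the tool's x, y, z in mm; "rx", "ry", "rz": the turn, a rotation vector about the tool's x, y, z in units of 8 degrees (1.0 is 8 degrees); "claw": the opening, from 0 (shut) to 1 (fully open). In form: [{"x": .., "y": .., "z": .., "rx": .., "ry": .., "rz": .., "claw": ..}, ...]. A call has 1 to 12 rows; each row shifts and turns the commanded pose from where the row before left it, along the tool's axes as they then stand; what a row does not reach is not made up. A row lasts 1/8 s, in which the tool goes at most 62.5 mm and 10.7 degrees, less where a joint would pass 70% of its speed; a pose out of reach is approached as far as the arm can. A call with a gripper value outside its range is refused whole. The fingers move at their own pace and stop on an object; FORCE is the grip in N (left out, the last holds). Time passes only in rows, so rows that do not move let the fingers close. It gives the time, the measured TCP pose, the force, the opening and the grip force at its end, in the units of the state.
- read_state(): the state, without advancing time (a new reading comes with each control period).
- capture(name): name is "scene" or "top" or "wrist"; returns the picture (384x512x3 uint8, blue, green, red); there is no depth.
- get_calibration(name): a dict with "fx", "fy", "cx", "cy" (pixels), "rvec" (rotation vector, rad) and "tvec" (3), from world to camera coordinates, as OpenCV has them. Camera axes: x right, y down, z forward; pixel columns grow to the right and rows downward; lengths in m; the calibration is good to about 2 mm. A picture is of the moment at which its call begins: read the wrist's pose just before it. get_calibration takes no time and is no camera call; for the wrist camera it gives the pose at the moment of the call.
- order.finish_job(): hands the job in; it is judged then, once.
The state is a dict: "time_s": time; "joint_positions": joint angles; "qvel": joint speeds; "joint_efforts": joint torques, N m; "tool_pos": TCP position; "tool_rot": TCP orientation; "wrist_force": force on the tool from outside, world axes, zero at the start; "torque": the same for the moment, N m; "gripper_width": finger opening in m; "grasp_force": force on a finger pad.
Only numpy, scipy, OpenCV 4.12 (cv2) and the standard library are available. Lean on these libraries where they do the work, as an engineer would, in place of code of your own. Each camera call takes 0.05 s, during which the arm holds its last target. There are 200 camera calls.

### The job

Take the longer of the two wooden bars out of its rack, lay it flat on the bench and let go of it, so that you can take it again across its width. Then set it down gently as a hand rest across the two uprights of the stand, lying flat on both seats between their cheeks, reaching about equally far past both uprights. Leave the shorter bar in the rack, do not touch the painted panel under the bridge, and do not disturb the other things on the bench.

Things in the scene. Friction and masses are not known exactly. Their poses are not given: they have to be found in the camera images.
- long_bar: The longer plain wooden bar, 190 x 46 x 14 mm, about 0.16 kg, standing on its long narrow edge in one of the rack's slots. Origin: middle of the edge that is underneath at the start. Own axes: y along the length, x through the 14 mm thickness, z across the 46 mm width (up at the start). Faces alike; either may end on top.
- long_bar_mid (a point): Centre point of the longer bar's volume (23 mm above long_bar along its z). Axes as long_bar.
- short_bar: The shorter wooden bar, 116 x 46 x 14 mm, same wood, on edge in the rack's other slot; too short to bridge the stand. Origin and axes as for the longer bar (y along its 116 mm length).
- rack: Fixed low wooden rack at the robot's left, base 78 (x) x 150 (y) x 8 mm; origin at the centre of its underside, z up. Two slots along its y, at x = +19.5 and -19.5 mm, 19 mm wide; either may hold the longer bar. Bars stand on the base (z = 8 mm) between comb posts at y = +-45 mm, 12 mm thick along y, tops at z = 37 mm; between the combs (|y| under 39 mm) their sides are free for fingers.
- stand: Fixed wooden stand at the robot's right, base 120 (x) x 212 (y) x 8 mm; origin at the centre of its underside, z up. Two uprights at y = +-75 mm, 22 mm thick along y, 75 mm wide along x, each with a level cork seat at z = 60 mm between two cheeks that rise to z = 70 mm and stand 55 mm apart (x -27.5 to +27.5 mm). The 46 mm wide bar is to lie along the stand's y.
- panel: Painted test panel, 116 x 104 x 6 mm, fixed on the stand's base between the uprights, its top 14 mm above the bench; origin at the centre of its underside. Its paint must not be touched.
- red_cap_jar: Glass jar with a red cap, 45 mm wide, 106 mm tall, standing behind the middle of the bench, origin at the centre of its underside. Bystander.
- plaster_block: Cast plaster block 58 x 54 x 22 mm lying at the middle of the bench in front of the red-capped jar, origin at the centre of its underside. Bystander.
- dark_lid_jar: Jar with a dark lid, 64 mm wide, 90 mm tall, behind the stand, origin at the centre of its underside. Bystander.
- white_cap_jar: Jar with a white cap, 47 mm wide, 98 mm tall, behind the stand, origin at the centre of its underside. Bystander.
- tape_roll: Roll of masking tape lying flat, 96 mm wide, 25 mm high, behind and to the right of the stand, origin at the centre of its underside. Bystander.
- marker: Marker pen, 135 mm long, 17 mm thick, lying left of the rack, origin at the middle of its underside, y along its length. Bystander.

How it is judged:
On the way:
1. the longer bar lies flat on the bench, let go (angle between the x axis of long_bar and the z axis of stand, either way round below 0.1 rad and height (world z) of long_bar_mid below 0.016 m and linear speed of long_bar below 0.02 m/s and contact force between long_bar and the fingers below 0.1 N), for 0.2 s.
At the end, for the whole second after the job is handed in: The longer bar, let go and still, lies flat (within 0.06 rad) on both seats (centre 62 to 71 mm over the stand's origin), between the cheeks (within 9 mm across, 0.12 rad in direction), centred lengthwise within 16 mm; the shorter bar is within 20 mm of its start (angle between the x axis of long_bar and the z axis of stand, either way round below 0.06 rad and angle between the y axis of long_bar and the y axis of stand, either way round below 0.12 rad and z of long_bar_mid in the frame of stand between 0.062 and 0.071 m and x of long_bar_mid in the frame of stand between -0.009 and 0.009 m and y of long_bar_mid in the frame of stand between -0.016 and 0.016 m and linear speed of long_bar below 0.01 m/s and contact force between long_bar and the fingers below 0.05 N and distance of short_bar from where it was at the start of the episode below 0.02 m); the robot touches nothing.
It fails at once if the painted panel is touched (contact force between panel and anything else above 0.5 N).
It fails at once if the bar is dropped onto the stand (faster than 0.5 m/s just over its seats) (linear speed of long_bar above 0.5 m/s and horizontal distance between long_bar_mid and stand below 0.05 m and z of long_bar_mid in the frame of stand below 0.095 m).
It fails at once if the shorter bar is taken out of the rack or shifted by more than 30 mm (distance of short_bar from where it was at the start of the episode above 0.03 m).
It fails at once if another thing on the bench is shifted by more than 30 mm (distance of any of red_cap_jar, plaster_block, dark_lid_jar, white_cap_jar, tape_roll, marker from where it was at the start of the episode above 0.03 m).
It also fails if it takes over 67 s, if anything falls off the work surface, if the arm or the gripper's body presses on something with over 40 N, if the wrist force passes 120 N, or if a joint passes its speed limit or range.

## Working session

There is one attempt and no reset: what is moved stays moved. The work goes in short steps, Python scripts to look and compute and a shell command to move; the robot and the scene stay as the last step left them, time stands still between calls to the robot, and variables do not carry over. Pictures are saved under pics/ and viewed, at most 10 in all, crops included, and the job is handed in when it is done.

```bash
mkdir -p pics; cat > h.py <<'E'
import numpy as np, cv2
from station import read_state, capture, get_calibration, order
from scipy.spatial.transform import Rotation as R
def ray(cal,u,v,z):
    Rm=cv2.Rodrigues(np.array(cal["rvec"],float))[0]; t=np.array(cal["tvec"],float).ravel()
    c=-Rm.T@t; d=Rm.T@np.array([(u-cal["cx"])/cal["fx"],(v-cal["cy"])/cal["fy"],1])
    return c+d*(z-c[2])/d[2]
def proj(cal,P):
    Rm=cv2.Rodrigues(np.array(cal["rvec"],float))[0]; t=np.array(cal["tvec"],float).ravel()
    p=Rm@np.array(P)+t; return p[0]/p[2]*cal["fx"]+cal["cx"],p[1]/p[2]*cal["fy"]+cal["cy"]
E
python3 - <<'E'
from h import *
ims={}
for n in("top","scene","wrist"):
    c=get_calibration(n); im=capture(n); cv2.imwrite(f"pics/{n}0.png",im); print(n,c)
    ims[n]=im
s=read_state(); print(s["tool_pos"],s["tool_rot"],s["gripper_width"],s["time_s"])
cv2.imwrite("pics/top0b.png",cv2.resize(ims["top"],(800,600),interpolation=cv2.INTER_CUBIC))
cv2.imwrite("pics/wr0b.png",cv2.resize(ims["wrist"],(800,600),interpolation=cv2.INTER_CUBIC))
E
```

```text
top {'fx': 494.03031233513843, 'fy': 494.03031233513843, 'cx': 250.41149531851482, 'cy': 186.28559368333495, 'rvec': array([ 2.16805531, -2.11471662,  0.20514317]), 'tvec': array([0.01950393, 0.58042774, 1.53738305])}
scene {'fx': 430.1845139170458, 'fy': 430.1845139170458, 'cx': 259.4335728266547, 'cy': 190.17501103606529, 'rvec': array([ 0.64048185, -2.46741723,  1.36845771]), 'tvec': array([0.51825347, 0.14309991, 1.64870417])}
wrist {'fx': 337.33838754070393, 'fy': 337.33838754070393, 'cx': 261.08850600006036, 'cy': 192.98845215559496, 'rvec': array([-2.33683027, -1.71922193, -0.24378255]), 'tvec': array([-0.54912676, -0.03692187,  0.38086472])}
[0.16341979 0.52506151 0.404309  ] [ 1.50348741e-01  9.88632933e-01 -4.11279494e-04 -1.00037795e-04] 0.08542097757421353 0.15
```

View pics/top0b.png

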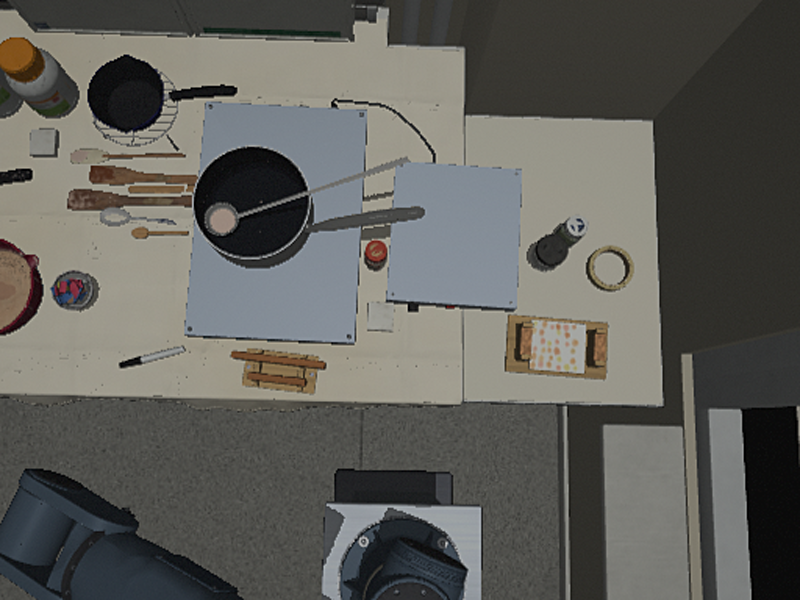

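View pics/wr0b.png

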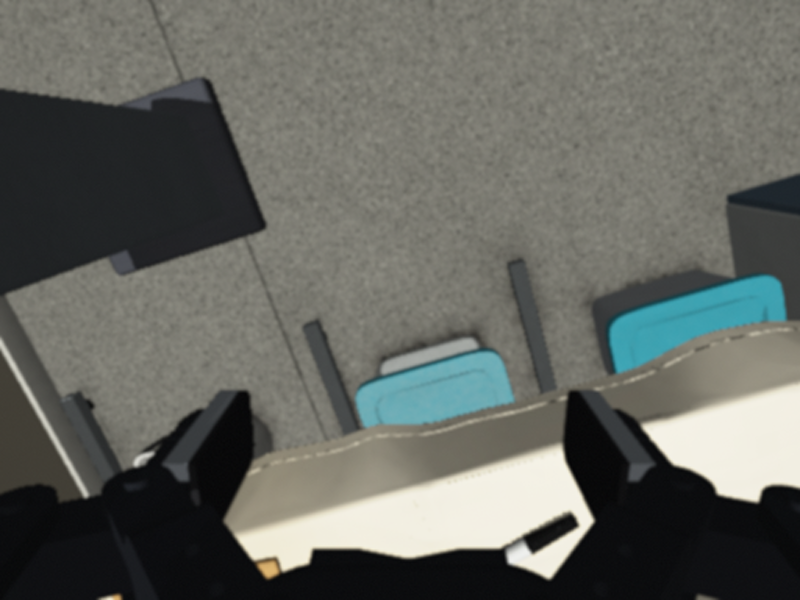

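The top view shows the rack at about (280,370), with the longer bar in the far slot. The stand is at (556,347), the plaster block at (380,317) and the red cap at (376,253), in the 800x600 view. I'll enlarge the rack and stand.

```bash
python3 - <<'E'
from h import *
im=cv2.imread("pics/top0.png")
a=cv2.resize(im[215:260,140:220],None,fx=6.25*1.6,fy=6.25*1.6,interpolation=cv2.INTER_CUBIC)[:, :800]
a=cv2.resize(im[218:258,140:220],(800,400)[::1],interpolation=cv2.INTER_CUBIC)
cv2.imwrite("pics/c1.png",a)
b=cv2.resize(im[195:250,310:400],(800,489),interpolation=cv2.INTER_CUBIC)
cv2.imwrite("pics/c2.png",b)
E
```

```text
(no output)
```

View pics/c1.png

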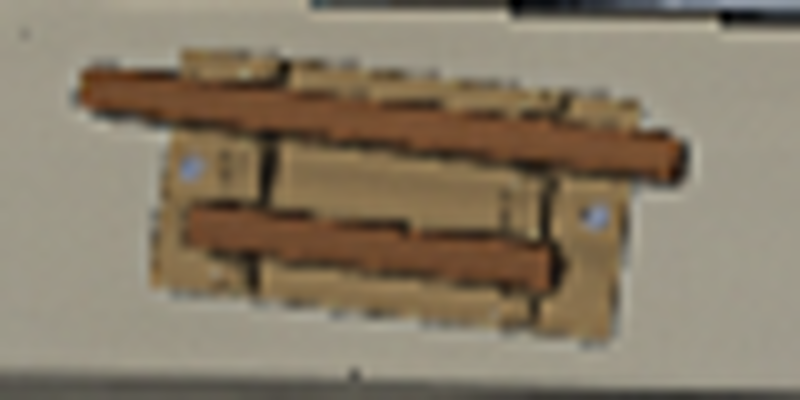

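View pics/c2.png

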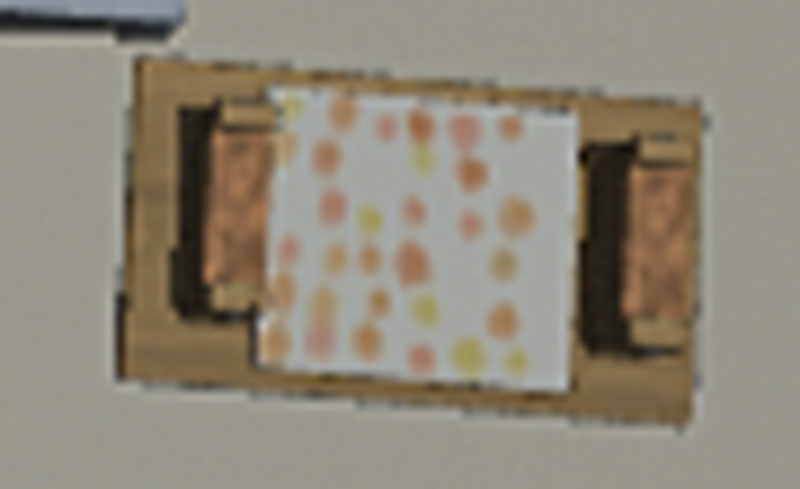

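The crops show the longer bar's top edge running from (83,90) to (682,160) and the short bar from (188,228) to (555,268) in c1. In c2 the stand base corners are (137,60), (705,103), (690,428) and (120,378), with seats centred at about (237,207) and (659,242).

```bash
python3 - <<'E'
from h import *
c=get_calibration("top")
Rm=cv2.Rodrigues(c["rvec"])[0]; print("cam",-Rm.T@c["tvec"])
P1=lambda u,v,z: ray(c,140+u/10-.45,218+v/10-.45,z)
P2=lambda u,v,z: ray(c,310+u/8.889-.44,195+v/8.889-.44,z)
a,b=P1(83,88,.054),P1(682,160,.054); print("long",a,b,(a+b)/2,np.linalg.norm(a-b),np.degrees(np.arctan2(*(a-b)[[0,1]])))
a,b=P1(188,225,.054),P1(553,268,.054); print("short",(a+b)/2,np.linalg.norm(a-b),np.degrees(np.arctan2(*(a-b)[[0,1]])))
q=[P1(*p,.008) for p in((183,50),(640,100),(610,340),(152,287))]; print("rack",np.mean(q,0),[np.linalg.norm(q[i]-q[i-1]) for i in range(4)])
d=q[0]-q[1]+q[3]-q[2];print(np.degrees(np.arctan2(d[0],d[1])))
q=[P2(*p,.008) for p in((137,60),(705,103),(690,428),(120,378))]; print("stand",np.mean(q,0),[np.linalg.norm(q[i]-q[i-1]) for i in range(4)])
d=q[0]-q[1]+q[3]-q[2];print(np.degrees(np.arctan2(d[0],d[1])))
a,b=P2(237,207,.06),P2(659,242,.06); print("seats",(a+b)/2,np.linalg.norm(a-b),np.degrees(np.arctan2(*(a-b)[[0,1]])))
for n,u,v,z in(("block",380,317,.022),("red",376,253,.106),("cooker2 near left",387,302,.05),("cooker1 near right",355,343,.05),("pan handle",424,213,.06),("cooker1 near left",187,336,.05),("marker a",120,362,.008),("marker b",185,349,.008),("white",576,226,.098),("bench corner",463,402,0),("right corner",661,404,0),("left edge",0,395,0)):
    print(n,ray(c,u*.64-.18,v*.64-.18,z).round(3))
print(R.from_quat(read_state()["tool_rot"]).as_matrix().round(3))
E
```

```text
cam [0.31002305 0.06299035 1.61268141]
long [0.44254123 0.3534642  0.054     ] [0.42460006 0.16469876 0.054     ] [0.43357064 0.25908148 0.054     ] 0.18961612828791932 5.429354527422584
short [0.39518243 0.2609997  0.054     ] 0.11501608449919307 5.298197551145066
rack [0.41483352 0.25934749 0.008     ] [np.float64(0.07674316304507821), np.float64(0.14898827093308312), np.float64(0.07768362139349815), np.float64(0.1482087778460256)]
5.000318654722657
stand [ 0.47861844 -0.3151531   0.008     ] [np.float64(0.11775913483868669), np.float64(0.21147757711585588), np.float64(0.12042857276222987), np.float64(0.2096752845283056)]
3.224554141162723
seats [ 0.47945738 -0.3154722   0.06      ] 0.15125618229497068 3.2962231369187664
block [0.53  0.056 0.022]
red [0.647 0.068 0.106]
cooker2 near left [0.557 0.043 0.05 ]
cooker1 near right [0.471 0.106 0.05 ]
pan handle [ 0.745 -0.03   0.06 ]
cooker1 near left [0.477 0.445 0.05 ]
marker a [0.424 0.589 0.008]
marker b [0.454 0.458 0.008]
white [ 0.716 -0.337  0.098]
bench corner [ 0.36 -0.12  0.  ]
right corner [ 0.365 -0.534  0.   ]
left edge [0.351 0.83  0.   ]
[[-0.955  0.297 -0.   ]
 [ 0.297  0.955 -0.001]
 [ 0.    -0.001 -1.   ]]
```

```bash
python3 -c "
import cv2;i=cv2.imread('pics/scene0.png');cv2.imwrite('pics/s0b.png',cv2.resize(i,(800,600)))"
```

```text
(no output)
```

View pics/s0b.png

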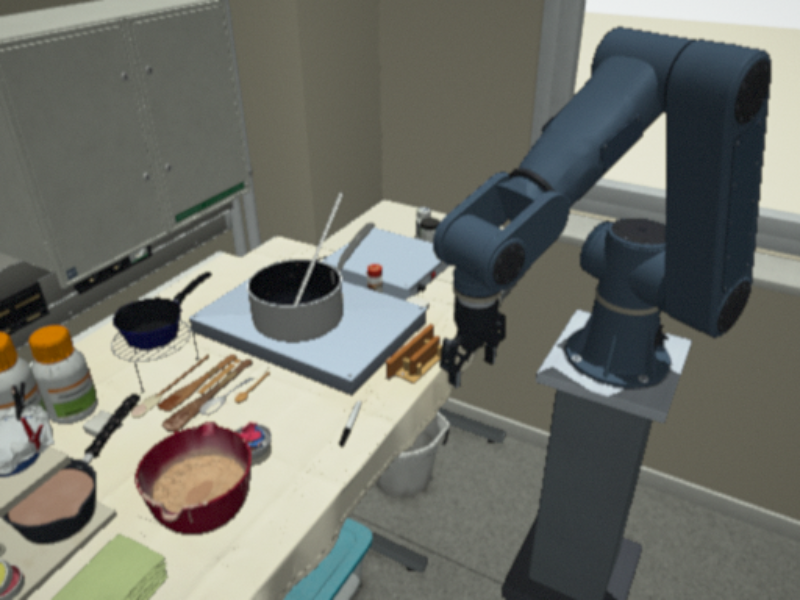

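```bash
python3 -m handwheel '[{"rz":1.22,"claw":0.3},{"rz":1.22,"claw":0.3},{"rz":1.22,"claw":0.3},{"rz":1.22,"claw":0.3},{"rz":1.22,"claw":0.3},{"rz":1.22,"claw":0.3},{"rz":1.22,"claw":0.3},{"rz":1.22,"claw":0.3},{"claw":0.3},{"claw":0.3}]' 40
cat >> h.py <<'E'
def go(P,yaw=None,tilt=None):
    "shift in tool mm from the present pose to TCP P"
    s=read_state(); M=R.from_quat(s["tool_rot"]).as_matrix()
    print("pos",np.round(s["tool_pos"],4),"x-angle",np.degrees(np.arctan2(M[1,0],M[0,0])).round(2),"z",M[:,2].round(3),"w",round(s["gripper_width"],4),"t",s["time_s"],"F",np.round(s["wrist_force"],1),"g",s["grasp_force"])
    print("shift mm",((M.T@(np.array(P)-s["tool_pos"]))*1000).round(1))
E
python3 -c "
from h import *
go((.4336,.2591,.29))"
```

```text
pos [0.1634 0.5251 0.4043] x-angle 162.71 z [-0.    -0.001 -1.   ] w 0.0854 t 0.15 F [ 0.6 -0.3  0.9] g 0.0
shift mm [-337.  -173.5  114.4]schema error: expected keys x, y, z, rx, ry, rz, claw
```

All keys are needed in each row.

```bash
python3 -m handwheel '[{"x":0,"y":0,"z":0,"rx":0,"ry":0,"rz":1.22,"claw":0.3},{"x":0,"y":0,"z":0,"rx":0,"ry":0,"rz":1.22,"claw":0.3},{"x":0,"y":0,"z":0,"rx":0,"ry":0,"rz":1.22,"claw":0.3},{"x":0,"y":0,"z":0,"rx":0,"ry":0,"rz":1.22,"claw":0.3},{"x":0,"y":0,"z":0,"rx":0,"ry":0,"rz":1.22,"claw":0.3},{"x":0,"y":0,"z":0,"rx":0,"ry":0,"rz":1.22,"claw":0.3},{"x":0,"y":0,"z":0,"rx":0,"ry":0,"rz":1.22,"claw":0.3},{"x":0,"y":0,"z":0,"rx":0,"ry":0,"rz":1.22,"claw":0.3},{"x":0,"y":0,"z":0,"rx":0,"ry":0,"rz":0,"claw":0.3},{"x":0,"y":0,"z":0,"rx":0,"ry":0,"rz":0,"claw":0.3}]' 40
python3 -c "
from h import *
go((.4336,.2591,.29))"
```

```text
time_s: 1.4
tool_pos: [0.1634, 0.5251, 0.4046]
tool_rot: [0.738, 0.675, -0.0, 0.0]
wrist_force: [0.8, 0.5, 0.0]
gripper_width: 0.0256
grasp_force: 0.0
pos [0.1634 0.5251 0.4046] x-angle 84.84 z [-0. -0. -1.] w 0.0256 t 1.4 F [0.8 0.5 0. ] g 0.0
shift mm [-240.6  293.   114.6]
```

```bash
python3 -m handwheel '[{"x":-30,"y":36.6,"z":4,"rx":0,"ry":0,"rz":0,"claw":0.3},{"x":-30,"y":36.6,"z":4,"rx":0,"ry":0,"rz":0,"claw":0.3},{"x":-30,"y":36.6,"z":4,"rx":0,"ry":0,"rz":0,"claw":0.3},{"x":-30,"y":36.6,"z":4,"rx":0,"ry":0,"rz":0,"claw":0.3},{"x":-30,"y":36.6,"z":20,"rx":0,"ry":0,"rz":0,"claw":0.3},{"x":-30,"y":36.6,"z":20,"rx":0,"ry":0,"rz":0,"claw":0.3},{"x":-30,"y":36.6,"z":29,"rx":0,"ry":0,"rz":0,"claw":0.3},{"x":-30,"y":36.6,"z":29,"rx":0,"ry":0,"rz":0,"claw":0.3},{"x":0,"y":0,"z":0,"rx":0,"ry":0,"rz":0,"claw":0.3},{"x":0,"y":0,"z":0,"rx":0,"ry":0,"rz":0,"claw":0.3}]'
python3 -c "
from h import *
go((.4336,.2591,.201))
c=get_calibration('wrist')
cv2.imwrite('pics/w1.png',cv2.resize(capture('wrist'),(800,600)))
P=np.array([.4336,.2591,.054]);d=np.array([.0945,.9955,0])
for k in(-.095,0,.095): print(np.array(proj(c,P+k*d))*1.5625)
M=R.from_quat(read_state()['tool_rot']).as_matrix();t=read_state()['tool_pos']
for z in(.155,.17):print(np.array(proj(c,t+M[:,2]*z))*1.5625)
"
```

```text
time_s: 2.65
tool_pos: [0.4324, 0.259, 0.2909]
tool_rot: [0.739, 0.674, 0.0, -0.0]
wrist_force: [-0.0, 0.1, 0.3]
gripper_width: 0.0255
grasp_force: 0.0
pos [0.4324 0.259  0.2909] x-angle 84.7 z [-0.  0. -1.] w 0.0255 t 2.65 F [-0.   0.1  0.3] g 0.0
shift mm [ 0.2  1.2 89.9]
[409.6281378  518.01901592]
[410.1430645  325.43102536]
[410.8016968   79.09563109]
[405.85232909 425.41048296]
[406.14772043 399.41158285]
```

View pics/w1.png

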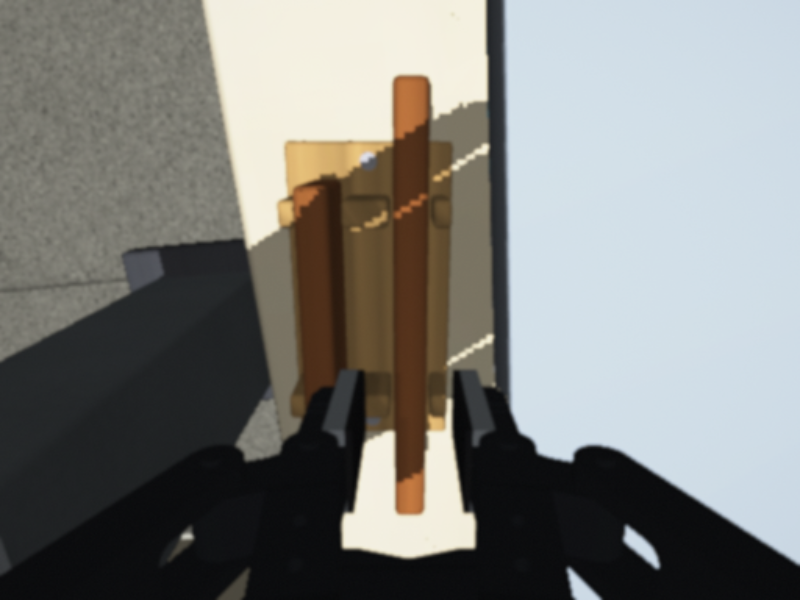

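The wrist view shows the bar at column 411, from row 75 to 513. That matches the predicted (411,79) to (410,518), and the bar is centred between the fingers. I'll descend and grip.

```bash
python3 -m handwheel '[{"x":0,"y":1.2,"z":20,"rx":0,"ry":0,"rz":0,"claw":0.3},{"x":0,"y":0,"z":20,"rx":0,"ry":0,"rz":0,"claw":0.3},{"x":0,"y":0,"z":15,"rx":0,"ry":0,"rz":0,"claw":0.3},{"x":0,"y":0,"z":15,"rx":0,"ry":0,"rz":0,"claw":0.3},{"x":0,"y":0,"z":10,"rx":0,"ry":0,"rz":0,"claw":0.3},{"x":0,"y":0,"z":10,"rx":0,"ry":0,"rz":0,"claw":0.3},{"x":0,"y":0,"z":0,"rx":0,"ry":0,"rz":0,"claw":0.3},{"x":0,"y":0,"z":0,"rx":0,"ry":0,"rz":0,"claw":0.1},{"x":0,"y":0,"z":0,"rx":0,"ry":0,"rz":0,"claw":0},{"x":0,"y":0,"z":0,"rx":0,"ry":0,"rz":0,"claw":0},{"x":0,"y":0,"z":0,"rx":0,"ry":0,"rz":0,"claw":0},{"x":0,"y":0,"z":0,"rx":0,"ry":0,"rz":0,"claw":0}]' 40
```

```text
time_s: 4.2
tool_pos: [0.4337, 0.2587, 0.2009]
tool_rot: [0.739, 0.673, 0.0, 0.0]
wrist_force: [-0.5, -0.7, 3.4]
gripper_width: 0.0133
grasp_force: 40.9
```

```bash
python3 -m handwheel '[{"x":0,"y":0,"z":-15,"rx":0,"ry":0,"rz":0,"claw":0},{"x":0,"y":0,"z":-25,"rx":0,"ry":0,"rz":0,"claw":0},{"x":0,"y":0,"z":-30,"rx":0,"ry":0,"rz":0,"claw":0},{"x":-25,"y":0,"z":0,"rx":0,"ry":0,"rz":-0.27,"claw":0},{"x":-40,"y":1,"z":0,"rx":0,"ry":0,"rz":0,"claw":0},{"x":-50,"y":2,"z":0,"rx":0,"ry":0,"rz":0,"claw":0},{"x":-50,"y":2,"z":0,"rx":0,"ry":0,"rz":0,"claw":0},{"x":-50,"y":2,"z":0,"rx":0,"ry":0,"rz":0,"claw":0},{"x":-40,"y":2,"z":0,"rx":0,"ry":0,"rz":0,"claw":0},{"x":-25,"y":2,"z":0,"rx":0,"ry":0,"rz":0,"claw":0},{"x":0,"y":0,"z":0,"rx":0,"ry":0,"rz":0,"claw":0},{"x":0,"y":0,"z":0,"rx":0,"ry":0,"rz":0,"claw":0}]'
python3 - <<'E'
from h import *
s=read_state();print(s["joint_positions"],s["gripper_width"],s["grasp_force"])
th=np.radians(35); a=np.radians(-3.2)
# forward tilt about tool x (tool x ~ +y): z -> toward tool +y
for sg in(1,-1):
    M=(R.from_quat(s["tool_rot"])*R.from_rotvec([sg*th,0,0])).as_matrix(); print(sg,M[:,2])
    if M[0,2]>0:
        E=np.array([.453,-.02,.003]); P=E-M[:,2]*.193
        # lowest corner is offset by 7mm across
        print("tcp",P,"low",(P+M[:,2]*.193-M[:,1]*.007)[2],(P+M[:,2]*.193+M[:,1]*.007)[2])
go(P)
M0=R.from_quat(s["tool_rot"]).as_matrix()
E
```

```text
time_s: 5.7
tool_pos: [0.428, -0.021, 0.2711]
tool_rot: [0.727, 0.687, 0.0, 0.0]
wrist_force: [0.7, 0.3, -2.6]
gripper_width: 0.0131
grasp_force: 40.2
[-1.57877382e-01  3.46983548e-01  2.06848281e+00  1.92600420e-04
  7.25831634e-01 -1.01914052e-01] 0.013052046565225232 40.2300363779068
1 [-0.57241898  0.03223046 -0.81932759]
-1 [ 0.57292867 -0.03209952 -0.81897641]
tcp [ 0.34242477 -0.01380479  0.16106245] low -0.0010167902448228947 0.0070167902448229
pos [ 0.428  -0.021   0.2711] x-angle 86.79 z [ 0.  0. -1.] w 0.0131 t 5.7 F [ 0.7  0.3 -2.6] g 40.2300363779068
shift mm [  2.4 -85.9 110. ]
```

```bash
python3 - <<'E'
from h import *
s=read_state();M=(R.from_quat(s["tool_rot"])*R.from_rotvec([np.radians(35),0,0])).as_matrix()
P=np.array([.405,-.02,.006])-M[:,2]*.193
print(P);go(P)
go(P+[0,0,.05])
E
```

```text
[ 0.51547686 -0.02622048  0.16413023]
pos [ 0.428  -0.021   0.2711] x-angle 86.79 z [ 0.  0. -1.] w 0.0131 t 5.7 F [ 0.7  0.3 -2.6] g 40.2300363779068
shift mm [ -0.3  87.6 107. ]
pos [ 0.428  -0.021   0.2711] x-angle 86.79 z [ 0.  0. -1.] w 0.0131 t 5.7 F [ 0.7  0.3 -2.6] g 40.2300363779068
shift mm [-0.3 87.6 57. ]
```

```bash
python3 -m handwheel '[{"x":0,"y":0,"z":0,"rx":0.875,"ry":0,"rz":0,"claw":0},{"x":0,"y":0,"z":0,"rx":0.875,"ry":0,"rz":0,"claw":0},{"x":0,"y":0,"z":0,"rx":0.875,"ry":0,"rz":0,"claw":0},{"x":0,"y":0,"z":0,"rx":0.875,"ry":0,"rz":0,"claw":0},{"x":0,"y":0,"z":0,"rx":0.875,"ry":0,"rz":0,"claw":0},{"x":0,"y":0,"z":0,"rx":0,"ry":0,"rz":0,"claw":0},{"x":0,"y":0,"z":0,"rx":0,"ry":0,"rz":0,"claw":0}]'
python3 -c "
from h import *
go((.5155,-.0262,.214));go((.5155,-.0262,.164));print(read_state()['joint_positions'])"
```

```text
time_s: 6.58
tool_pos: [0.4281, -0.021, 0.2708]
tool_rot: [0.693, 0.656, -0.206, -0.217]
wrist_force: [-0.5, -0.7, -2.6]
gripper_width: 0.0132
grasp_force: 40.3
pos [ 0.4281 -0.021   0.2708] x-angle 86.84 z [-0.57   0.031 -0.821] w 0.0132 t 6.575 F [-0.5 -0.7 -2.6] g 40.28399169445038
shift mm [ -0.4 104.3  -3.4]
pos [ 0.4281 -0.021   0.2708] x-angle 86.84 z [-0.57   0.031 -0.821] w 0.0132 t 6.575 F [-0.5 -0.7 -2.6] g 40.28399169445038
shift mm [ -0.4 132.9  37.6]
[-0.14643047  0.4536624   1.94826031 -0.05350014  1.3458756  -0.06295819]
```

```bash
python3 -m handwheel '[{"x":0,"y":25,"z":0,"rx":0,"ry":0,"rz":0,"claw":0},{"x":0,"y":40,"z":-2,"rx":0,"ry":0,"rz":0,"claw":0},{"x":0,"y":39,"z":-1,"rx":0,"ry":0,"rz":0,"claw":0},{"x":0,"y":9,"z":12,"rx":0,"ry":0,"rz":0,"claw":0},{"x":0,"y":9,"z":12,"rx":0,"ry":0,"rz":0,"claw":0},{"x":0,"y":6,"z":9,"rx":0,"ry":0,"rz":0,"claw":0},{"x":0,"y":5,"z":8,"rx":0,"ry":0,"rz":0,"claw":0},{"x":0,"y":0,"z":0,"rx":0,"ry":0,"rz":0,"claw":0},{"x":0,"y":0,"z":0,"rx":0,"ry":0,"rz":0,"claw":0}]'
python3 -c "
from h import *
c=get_calibration('wrist')
cv2.imwrite('pics/w2.png',cv2.resize(capture('wrist'),(800,600)))
go((.5155,-.0262,.164))"
```

```text
time_s: 7.7
tool_pos: [0.5152, -0.0263, 0.1637]
tool_rot: [0.693, 0.655, -0.206, -0.218]
wrist_force: [-0.7, 0.0, -1.2]
gripper_width: 0.0133
grasp_force: 40.3
pos [ 0.5152 -0.0264  0.1637] x-angle 86.79 z [-0.572  0.032 -0.82 ] w 0.0132 t 7.75 F [-0.3 -0.1 -2. ] g 40.3110408782959
shift mm [ 0.2  0.1 -0.4]
```

View pics/w2.png

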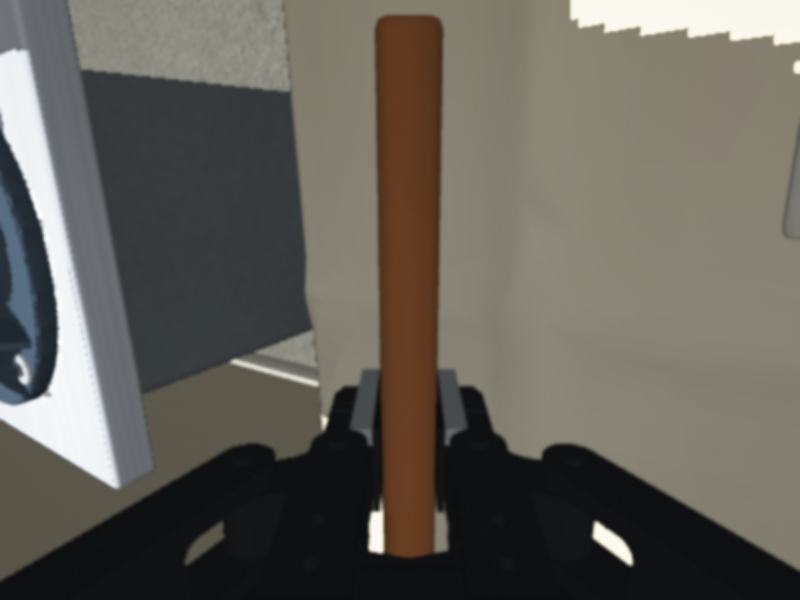

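The bar is held straight, up at column 410 between the pads. I'll lower the last bit, open a little and draw back along the tool.

```bash
python3 -m handwheel '[{"x":0,"y":0.9,"z":1.2,"rx":0,"ry":0,"rz":0,"claw":0},{"x":0,"y":0,"z":0,"rx":0,"ry":0,"rz":0,"claw":0},{"x":0,"y":0,"z":0,"rx":0,"ry":0,"rz":0,"claw":0.22},{"x":0,"y":0,"z":0,"rx":0,"ry":0,"rz":0,"claw":0.24},{"x":0,"y":0,"z":0,"rx":0,"ry":0,"rz":0,"claw":0.25},{"x":0,"y":0,"z":-8,"rx":0,"ry":0,"rz":0,"claw":0.25},{"x":0,"y":0,"z":-12,"rx":0,"ry":0,"rz":0,"claw":0.25},{"x":0,"y":0,"z":-20,"rx":0,"ry":0,"rz":0,"claw":0.25},{"x":0,"y":0,"z":-30,"rx":0,"ry":0,"rz":0,"claw":0.25},{"x":0,"y":0,"z":-30,"rx":0,"ry":0,"rz":0,"claw":0.25},{"x":0,"y":0,"z":0,"rx":0,"ry":0,"rz":0,"claw":0.25},{"x":0,"y":0,"z":0,"rx":0,"ry":0,"rz":0,"claw":0.25}]'
python3 -c "
from h import *
cv2.imwrite('pics/w3.png',cv2.resize(capture('wrist'),(800,600)))
cv2.imwrite('pics/t3.png',capture('top'))
go((.43,-.02,.3))"
```

```text
time_s: 9.25
tool_pos: [0.5719, -0.0295, 0.2432]
tool_rot: [0.693, 0.655, -0.207, -0.219]
wrist_force: [0.3, 0.4, -1.0]
gripper_width: 0.0213
grasp_force: 0.0
pos [ 0.5718 -0.0295  0.2429] x-angle 86.79 z [-0.574  0.032 -0.818] w 0.0212 t 9.35 F [0.2 0.  0.7] g 0.0
shift mm [   1.5 -149.1   35. ]
```

View pics/w3.png

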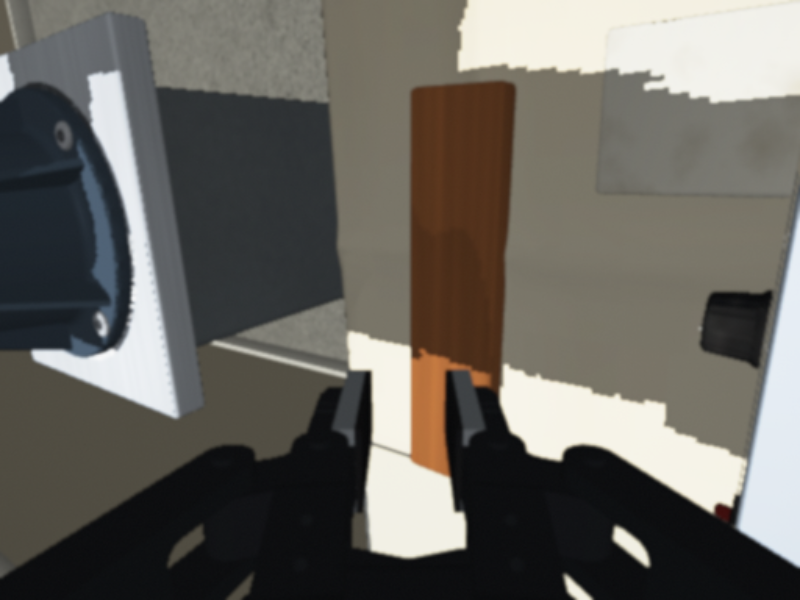

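The bar lies flat. Its far corners are at (412,87) and (515,83), and its near left corner is at (411,460). I'll measure it and return upright.

```bash
python3 - <<'E'
from h import *
c=get_calibration('wrist')
A,B,C=[ray(c,u*.64-.18,v*.64-.18,.014) for u,v in((412,87),(515,83),(411,460))]
print(A,B,C,np.linalg.norm(A-B),np.linalg.norm(A-C),"centre",(B+C)/2,"yaw",np.degrees(np.arctan2(*(A-C)[[0,1]])))
E
python3 -m handwheel '[{"x":0,"y":-30,"z":0,"rx":-0.8,"ry":0,"rz":0,"claw":0.6},{"x":0,"y":-25,"z":-5,"rx":-0.9,"ry":0,"rz":0,"claw":1},{"x":0,"y":-25,"z":-5,"rx":-0.9,"ry":0,"rz":0,"claw":1},{"x":0,"y":-25,"z":-5,"rx":-0.9,"ry":0,"rz":0,"claw":1},{"x":0,"y":-25,"z":-5,"rx":-0.9,"ry":0,"rz":0,"claw":1},{"x":0,"y":0,"z":0,"rx":0,"ry":0,"rz":0,"claw":1},{"x":0,"y":0,"z":0,"rx":0,"ry":0,"rz":0,"claw":1}]'
```

```text
[0.41790875 0.07627524 0.014     ] [0.46669653 0.0720888  0.014     ] [ 0.40694729 -0.111539    0.014     ] 0.04896706570874815 0.18813384302572658 centre [ 0.43682191 -0.0197251   0.014     ] yaw 3.340182618811461
time_s: 10.22
tool_pos: [0.4603, -0.0233, 0.3098]
tool_rot: [0.727, 0.687, 0.0, 0.0]
wrist_force: [-0.6, -0.8, 0.9]
gripper_width: 0.0857
grasp_force: 0.0
```

```bash
cat > m.py <<'E'
from h import *
def bar(n,z=.014,cal=None):
    c=get_calibration(n); im=capture(n)
    h=cv2.cvtColor(im,cv2.COLOR_BGR2HSV)
    m=cv2.inRange(h,(4,120,40),(16,255,255)); m=cv2.morphologyEx(m,cv2.MORPH_OPEN,np.ones((3,3)))
    _,l,st,_=cv2.connectedComponentsWithStats(m); 
    for k in np.argsort(-st[1:,4])[:3]+1:
        cn=cv2.findContours((l==k).astype(np.uint8),cv2.RETR_EXTERNAL,cv2.CHAIN_APPROX_NONE)[0][0][:,0]
        w=np.array([ray(c,u,v,z)[:2] for u,v in cn])*1000
        r=cv2.minAreaRect(w.astype(np.float32)); print(n,st[k],"centre",np.round(r[0],1),"size",np.round(r[1],1),"ang",round(r[2],2))
E
python3 -c "
from m import *
bar('wrist');bar('top');go((.4368,-.0197,.17))"
```

```text
wrist [  195    59    62   225 12333] centre [434.4 -19.1] size [186.8  44.5] ang 86.79
top [  0  24  21  21 372] centre [1093.5  869.6] size [75.2 67.8] ang 5.79
top [159 238  36   9 175] centre [398.  266.5] size [114.8  15.5] ang 84.84
top [237 224  11  14 130] centre [440.2  57.2] size [42.  32.4] ang 1.38
pos [ 0.4605 -0.0233  0.3096] x-angle 86.79 z [ 0.001 -0.    -1.   ] w 0.0852 t 10.325 F [-1.3  0.2 -0.3] g 0.0
shift mm [  2.3 -24.  139.5]
```

```bash
python3 -m handwheel '[{"x":2.7,"y":-26.3,"z":20,"rx":0,"ry":0,"rz":0,"claw":1},{"x":0,"y":0,"z":40,"rx":0,"ry":0,"rz":0,"claw":1},{"x":0,"y":0,"z":35,"rx":0,"ry":0,"rz":0,"claw":1},{"x":0,"y":0,"z":20,"rx":0,"ry":0,"rz":0,"claw":1},{"x":0,"y":0,"z":12,"rx":0,"ry":0,"rz":0,"claw":1},{"x":0,"y":0,"z":7,"rx":0,"ry":0,"rz":0,"claw":1},{"x":0,"y":0,"z":0,"rx":0,"ry":0,"rz":0,"claw":0.7},{"x":0,"y":0,"z":0,"rx":0,"ry":0,"rz":0,"claw":0.5},{"x":0,"y":0,"z":0,"rx":0,"ry":0,"rz":0,"claw":0.4},{"x":0,"y":0,"z":0,"rx":0,"ry":0,"rz":0,"claw":0.4},{"x":0,"y":0,"z":0,"rx":0,"ry":0,"rz":0,"claw":0.4},{"x":0,"y":0,"z":0,"rx":0,"ry":0,"rz":0,"claw":0.4}]' 40
python3 -c "
from h import *
go((.4344,-.0191,.175))"
```

```text
time_s: 11.82
tool_pos: [0.4343, -0.0191, 0.1767]
tool_rot: [0.727, 0.687, 0.002, 0.002]
wrist_force: [-2.1, -0.1, 5.1]
gripper_width: 0.0447
grasp_force: 40.4
pos [ 0.4343 -0.0191  0.1767] x-angle 86.79 z [ 0.005 -0.    -1.   ] w 0.0447 t 11.825 F [-2.1 -0.1  5.1] g 40.41138231754303
shift mm [0.  0.1 1.7]
```

```bash
python3 -m handwheel '[{"x":0,"y":0,"z":-15,"rx":0,"ry":0,"rz":0,"claw":0.4},{"x":0,"y":0,"z":-25,"rx":0,"ry":0,"rz":0,"claw":0.4},{"x":0,"y":0,"z":-35,"rx":0,"ry":0,"rz":0,"claw":0.4},{"x":-23,"y":5.2,"z":-30,"rx":0,"ry":0,"rz":0,"claw":0.4},{"x":-40,"y":8,"z":0,"rx":0,"ry":0,"rz":0,"claw":0.4},{"x":-50,"y":10,"z":0,"rx":0,"ry":0,"rz":0,"claw":0.4},{"x":-50,"y":10,"z":0,"rx":0,"ry":0,"rz":0,"claw":0.4},{"x":-50,"y":11,"z":0,"rx":0,"ry":0,"rz":0,"claw":0.4},{"x":-50,"y":10,"z":0,"rx":0,"ry":0,"rz":0,"claw":0.4},{"x":-30,"y":7,"z":0,"rx":0,"ry":0,"rz":0,"claw":0.4},{"x":0,"y":0,"z":0,"rx":0,"ry":0,"rz":0,"claw":0.4},{"x":0,"y":0,"z":0,"rx":0,"ry":0,"rz":0,"claw":0.4}]'
python3 - <<'E'
from m import *
go((.4790,-.3153,.2395))
s=read_state();c=get_calibration('wrist');im=capture('wrist')
cv2.imwrite('pics/w4.png',cv2.resize(im,(800,600)))
bar('wrist',s["tool_pos"][2]-.1765+.014)
S=np.array([.479,-.3153,0]);a=np.radians(-3.25);ex=np.array([np.cos(a),np.sin(a),0]);ey=np.array([-np.sin(a),np.cos(a),0])
for y in(-86,-64,64,86):
    for x in(-37.5,-27.5,27.5,37.5): print((x,y),(np.array(proj(c,S+ex*x/1000+ey*y/1000+[0,0,.07]))*1.5625).round(),end=" ")
    print()
E
```

```text
time_s: 13.32
tool_pos: [0.4782, -0.3144, 0.2816]
tool_rot: [0.727, 0.687, 0.001, 0.001]
wrist_force: [-0.7, -0.3, -2.1]
gripper_width: 0.0445
grasp_force: 42.3
pos [ 0.4782 -0.3144  0.2816] x-angle 86.79 z [ 0.003  0.    -1.   ] w 0.0445 t 13.325 F [-0.7 -0.3 -2.1] g 42.33235001564026
shift mm [-0.9  0.8 42.1]
wrist [  193    29   136   328 35938] centre [ 481.7 -291.3] size [143.7  52.7] ang 89.06
(-37.5, -86) [318. 543.] (-27.5, -86) [342. 543.] (27.5, -86) [474. 543.] (37.5, -86) [498. 543.] 
(-37.5, -64) [315. 498.] (-27.5, -64) [340. 498.] (27.5, -64) [476. 498.] (37.5, -64) [500. 498.] 
(-37.5, 64) [296. 173.] (-27.5, 64) [326. 173.] (27.5, 64) [489. 173.] (37.5, 64) [519. 173.] 
(-37.5, 86) [292. 103.] (-27.5, 86) [323. 103.] (27.5, 86) [492. 103.] (37.5, 86) [523. 103.]
```

View pics/w4.png

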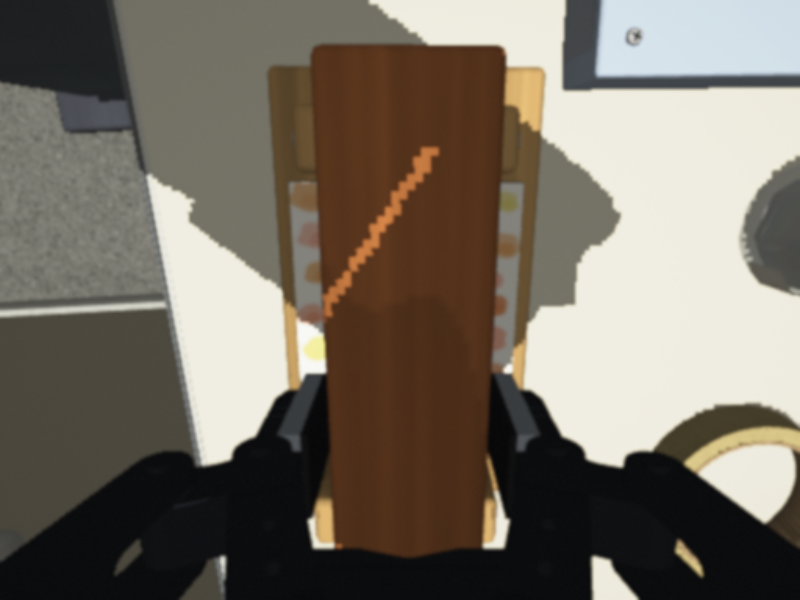

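The far cheeks' outer edges are seen at columns 296 and 520, rows 105–170, against predicted 292–296 and 519–523. The bar is centred at column 408.5, so it is aligned. I'll check the lengthwise position and lower it gently.

```bash
python3 - <<'E'
from h import *
c=get_calibration('wrist');e=ray(c,408*.64,46*.64,.1191);print(e,"centre along",e+np.array([np.sin(np.radians(-3.2)),-np.cos(np.radians(3.2)),0])*.095)
E
python3 -m handwheel '[{"x":-0.9,"y":0.8,"z":10,"rx":0,"ry":0,"rz":0,"claw":0.4},{"x":0,"y":0,"z":12,"rx":0,"ry":0,"rz":0,"claw":0.4},{"x":0,"y":0,"z":10,"rx":0,"ry":0,"rz":0,"claw":0.4},{"x":0,"y":0,"z":6,"rx":0,"ry":0,"rz":0,"claw":0.4},{"x":0,"y":0,"z":4,"rx":0,"ry":0,"rz":0,"claw":0.4},{"x":0,"y":0,"z":1.5,"rx":0,"ry":0,"rz":0,"claw":0.4},{"x":0,"y":0,"z":0,"rx":0,"ry":0,"rz":0,"claw":0.4},{"x":0,"y":0,"z":0,"rx":0,"ry":0,"rz":0,"claw":0.4}]'
```

```text
[ 0.4845286  -0.22044549  0.1191    ] centre along [ 0.47922555 -0.31529736  0.1191    ]
time_s: 14.42
tool_pos: [0.4794, -0.316, 0.2379]
tool_rot: [0.727, 0.687, 0.001, 0.001]
wrist_force: [0.4, -0.2, -2.9]
gripper_width: 0.0449
grasp_force: 42.3
```

```bash
python3 -m handwheel '[{"x":0,"y":0,"z":0.8,"rx":0,"ry":0,"rz":0,"claw":0.4},{"x":0,"y":0,"z":0.8,"rx":0,"ry":0,"rz":0,"claw":0.4},{"x":0,"y":0,"z":0,"rx":0,"ry":0,"rz":0,"claw":0.4},{"x":0,"y":0,"z":0,"rx":0,"ry":0,"rz":0,"claw":0.4}]'
```

```text
time_s: 14.92
tool_pos: [0.4794, -0.316, 0.2368]
tool_rot: [0.727, 0.687, 0.001, 0.001]
wrist_force: [-2.5, 1.9, 6.5]
gripper_width: 0.0447
grasp_force: 43.2
```

The bar is seated, with about 9 N taken up. I'll release and rise.

```bash
python3 -m handwheel '[{"x":0,"y":0,"z":0,"rx":0,"ry":0,"rz":0,"claw":0.6},{"x":0,"y":0,"z":0,"rx":0,"ry":0,"rz":0,"claw":0.75},{"x":0,"y":0,"z":0,"rx":0,"ry":0,"rz":0,"claw":0.85},{"x":0,"y":0,"z":0,"rx":0,"ry":0,"rz":0,"claw":0.85},{"x":0,"y":0,"z":-8,"rx":0,"ry":0,"rz":0,"claw":0.85},{"x":0,"y":0,"z":-15,"rx":0,"ry":0,"rz":0,"claw":0.85},{"x":0,"y":0,"z":-30,"rx":0,"ry":0,"rz":0,"claw":0.85},{"x":0,"y":0,"z":-40,"rx":0,"ry":0,"rz":0,"claw":0.85},{"x":0,"y":0,"z":-40,"rx":0,"ry":0,"rz":0,"claw":0.85},{"x":0,"y":0,"z":-20,"rx":0,"ry":0,"rz":0,"claw":0.85},{"x":0,"y":0,"z":0,"rx":0,"ry":0,"rz":0,"claw":0.85},{"x":0,"y":0,"z":0,"rx":0,"ry":0,"rz":0,"claw":0.85}]'
python3 - <<'E'
from m import *
go((.479,-.3153,.39)); bar('wrist',.074); bar('top',.054)
cv2.imwrite('pics/w5.png',cv2.resize(capture('wrist'),(800,600)))
E
```

```text
time_s: 16.42
tool_pos: [0.4786, -0.3158, 0.3885]
tool_rot: [0.727, 0.687, 0.001, 0.001]
wrist_force: [-1.2, 0.0, 0.6]
gripper_width: 0.0728
grasp_force: 0.0
pos [ 0.4786 -0.3158  0.3885] x-angle 86.79 z [ 0.003  0.    -1.   ] w 0.0728 t 16.425 F [-1.2  0.   0.6] g 0.0
shift mm [ 0.5  0.4 -1.5]
wrist [  226    64    68   213 11662] centre [ 478.2 -315.8] size [188.7  54.7] ang 86.56
wrist [294 161  10   8  62] centre [ 512.5 -304.4] size [6.1 7.7] ang 88.32
wrist [213 113   8   7  45] centre [ 446.  -259.8] size [4.8 5.8] ang 86.74
top [  0  24  21  21 352] centre [1073.8  849.1] size [71.6 66.6] ang 2.0
top [331 210  29  16 352] centre [ 486.3 -269.2] size [89.  45.8] ang 88.07
top [159 238  36   9 175] centre [395.8 261.4] size [112.   15.1] ang 84.84
```

View pics/w5.png

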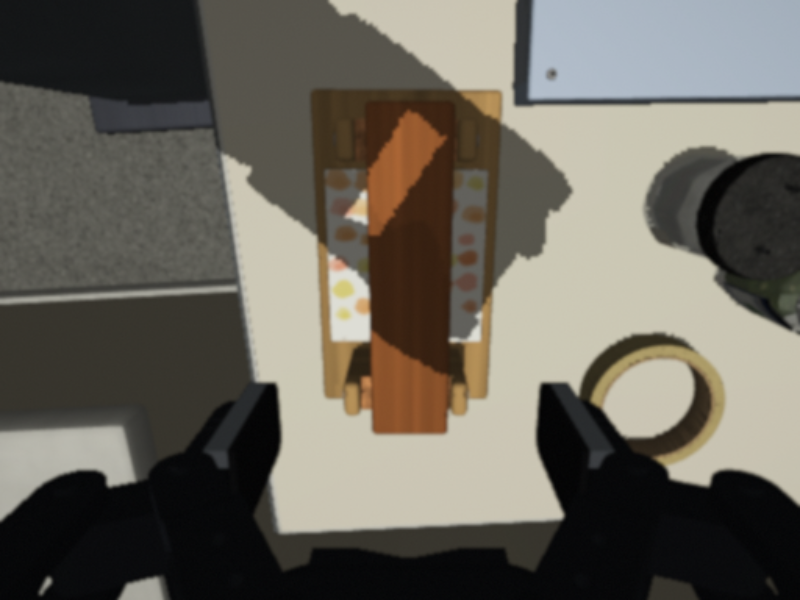

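The bar lies flat from row 100 to 433, between the cheeks (inner edges about 355/460 far, 360/452 near) and within about 3 mm of the middle. It is centred lengthwise on the stand, and the short bar is still in its rack.

```bash
python3 -c "
from station import order
print(order.finish_job())"
```

```text
the job is handed in; nothing more can be done
None
```

The job is handed in: the longer bar was laid flat on the bench and let go, then taken across its width and set on both seats of the stand, centred within about 3 mm by my measurements; the hand-in gave no verdict.

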